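Load the decorating caddy and open the square jar

TASK

Set up the pastry counter's decorating caddy: stand the wooden cookie stamp and the round steel cutter upright in its open bin, then set the square jar, cap still on, all the way down into the caddy's square well, which keeps it from turning. Unscrew the tight cap (anticlockwise, about a quarter turn), stop turning once the thread lets go, lift the cap straight up and finish while still holding it level and still about 2 cm above the mouth of the jar. Leave everything else on the counter where it is.

Things in the scene. Friction and masses are not known exactly. Their poses are not given: they have to be found in the camera images.
- caddy: Fixed aluminium caddy, 108 (x) x 208 (y) mm, floor 5 mm thick, bolted to the counter at varying place and yaw. Origin: centre of its underside (on the counter). Its own +y part is the square well, its -y part the open bin.
- bin (a point): Centre of the bin's floor, 5 mm above the counter, axes as the caddy. Bin inside 100 (x) x 116 (y) mm; wall tops 28 mm above the counter. Stamp and cutter fit side by side along y (e.g. at y = +28 and -28 mm).
- well (a point): Centre of the square well's floor, 5 mm above the counter, axes as the caddy; 104 mm from the bin's centre along the caddy's +y. Inside 64 x 64 mm with upright walls to 25 mm above the counter and flared lips above, to 33 mm. The 60 mm square jar fits in with 2 mm all round when its sides are parallel to the walls (any of four ways); it can then turn only a few degrees.
- jar: Loose amber glass jar, heavy (about 350 g): square body 60 x 60 mm, 72 mm tall, edges rounded 6 mm; round neck 40 mm across up to 95 mm. Origin: centre of its underside; x and y axes normal to its flat sides. It cannot be unscrewed unbraced: the tight thread turns the whole jar with the cap. It can be lifted by its cap.
- jar_mouth (a point): Centre of the top of the jar's neck, 95 mm above the jar's origin, axes as the jar.
- cap: Round steel screw cap on the jar, 58 mm outside diameter, 22 mm tall, 40 g. Origin: centre of its underside; when closed that is 78 mm above the jar's origin (6 mm above the jar's shoulder), axes parallel to the jar's, cap top 100 mm above the jar's origin. A sprung liner inside makes it tight: about 0.5 N m at first, easing as it rises 3 mm; then it lifts straight off.
- cap_edge (a point): Point on the outside of the cap, 29 mm from its axis, 11 mm above its underside; on the jar's +x side when closed. The thread lets go when the cap has turned 65 to 105 degrees anticlockwise (from above) relative to the jar; further on the next thread can catch. The jar itself first turns up to 10 degrees in the well: turn the hand about 88 degrees.
- stamp: Wooden cookie stamp standing upright: base disc 42 mm across and 12 mm thick, handle a round post 19 mm across up to 55 mm. 60 g. Origin: centre of its underside.
- cutter: Round steel pastry cutter, a standing tube 50 mm outside, 45 mm inside, 45 mm tall, open at both ends. 60 g. Origin: centre of its underside.
- shaker: Bystander: clear shaker bottle, 56 mm across, 115 mm tall. Origin: centre of underside.
- round_jar: Bystander: closed round jar, 60 mm across, 80 mm tall. Origin: centre of underside.
- ramekin: Bystander: small white bowl, 84 mm across, 42 mm tall. Origin: centre of underside.
- spatula: Bystander: spatula lying flat, 280 mm long along its x axis. Origin: its middle, underside.
Things that resemble listed ones, but are neither listed nor needed, are in the scene too. Leave any orange or turquoise look-alike of the cap alone.

How it is judged:
By the outcome, as a careful person would: the job done as asked, in the order asked, and still so for the second after the job is handed in, while the arm keeps its last pose, push and grip.
It also fails if it takes over 67 s, if anything falls off the work surface, if the arm or the gripper's body presses on something with over 40 N, if the wrist force passes 120 N, or if a joint passes its speed limit or range.

ROBOT

A 6-joint arm with a two-finger parallel gripper is mounted at the origin on the work surface. World frame = base frame: x ahead of the robot, y to its left, z up, the work surface at z = 0. Lengths are in m, angles in degrees, forces in N, time in s.
With the tool pointing down it reaches from about 0.4 to 0.825 m from the base axis. Payload 7 kg.
Tool frame: the origin (TCP) lies at the very end of the fingers, on their centre line; the grasp point (between the pads) lies behind it (r.grasp_offset is the z of the grasp point in the tool frame, in m); z points along the fingers, y is the direction in which the jaws open and shut (so a half turn about z gives the same grasp; the last joint's range is limited). The gripper opens to 88 mm and grips with 3 to 60 N. Pads are 19 mm wide; open, the fingers measure 130 mm over their backs; the gripper's body (78 mm by 193 mm) begins 47 mm behind the grasp point.
Start: joints at [93.455, 20.546, 0.682, 0, -70.136, -16.507], TCP at [0.152, 0.658, 0.227] pointing down, gripper open.
Joint ranges: [-176.03, 176.03], [-82.01, 121.73], [-58.28, 71.71], [-173.87, 95.51], [-174.79, -0.11], [-173.66, 173.66]. Speed limits (degrees/s): [136.94, 136.94, 172.46, 180, 180, 180].

INTERFACE

Orientations are given as [roll, pitch, yaw] about the fixed x, y, z axes, in that order (R = Rz(yaw) Ry(pitch) Rx(roll)).
In Python, from plant import r gives the robot as it stands. The module is installed in compiled form; this text tells all that it offers.
- The arm moves only by the tool servo_tool, never from a script. Its argument "targets" is a list of rows, each an object of numbers: "dx", "dy", "dz": the shift along the world's x, y, z in cm; "spin": the turn about the world's z in rad; "grip": the opening in per cent of the stroke, from 0 (shut) to 100 (fully open). A call has exactly 10 rows; each row is the pose to reach, as a shift and turn from the pose commanded when the call began; what a row does not reach only later rows make up. A row lasts 1/12 s, in which the tool goes at most 41.7 mm and 7.16 degrees, less where a joint would pass 70% of its speed; a pose out of reach is approached as far as the arm can. A call with a gripper value outside its range is refused whole. The fingers move at their own pace and stop on an object; "squeeze" is the grip in N (left out, the last holds). Time passes only in rows, so rows that repeat a pose let the fingers close, or fill a call up. It gives the time, the measured TCP pose, the force and the opening at its end, in the units of the state.
- r.get_state(): the state, without advancing time (a new reading comes with each control period).
- r.capture(name): name is "scene" or "top"; returns the picture (400x640x3 uint8, blue, green, red); there is no depth.
- r.get_calibration(name): a dict with "K" (3x3 intrinsics, pixels), "extrinsics" (4x4, takes a point from camera to world coordinates). Camera axes: x right, y down, z forward; pixel columns grow to the right and rows downward; lengths in m; the calibration is good to about 2 mm. A picture is of the moment at which its call begins. get_calibration takes no time and is no camera call.
- r.close_job(): hands the job in, once; it reports no verdict.
Trained networks look in the newest picture that a camera, given by its name, has taken for a name from the list of things; names that differ only in an ending like _2 or _b are one class to them, and where a whole thing is asked for, a point or a joint stands for the part that bears it (a point fixed in the world has none). Each returns a list of dicts, best first, with "p" (0 to 1); they miss things now and then, are a little off and sometimes report something else, mostly with a low value. They report only what shows in the picture. A call takes as long as a camera call. They do not tell look-alikes from the thing itself.
- r.cut_out(name, camera): "mask" (400x640 bool, what is visible of it) and "extent" ([left, top, right, bottom] in pixels, round what is visible of it).
The state is a dict: "time_s": time; "joints": joint angles; "qd": joint speeds; "joint_torque": joint torques, N m; "tcp_pos": TCP position; "eef_rot": TCP orientation; "contact_force": force on the tool from outside, world axes, zero at the start; "moment": the same for the moment, N m; "gripper_width": finger opening in m.
Only numpy, scipy, OpenCV 4.12 (cv2) and the standard library are available. Lean on these libraries where they do the work, as an engineer would, in place of code of your own. Each camera call takes 0.05 s, during which the arm holds its last target. There are 200 camera calls.

## Working session

There is one attempt and no reset: what is moved stays moved. The work goes in short steps, Python scripts to look and compute and a tool call to move; the robot and the scene stay as the last step left them, time stands still between calls to the robot, and variables do not carry over. Pictures are saved under pics/ and viewed, about 8 in all and at most 12, crops included, and the job is handed in when it is done.

Besides the shell and the picture viewer there is one more tool, called after "Emit:" by a JSON object that holds its "fn" and its "kwargs", one argument or row to a line. servo_tool: Moves the arm, as the interface text tells. Its arguments: {"type":"object","properties":{"targets":{"type":"array"},"squeeze":{"type":"number"}},"required":["targets"]}

```bash
mkdir -p pics; ls; python3 - <<'E'
from plant import r
import cv2,numpy as np
s=r.get_state();print({k:s[k] for k in('time_s','tcp_pos','eef_rot','gripper_width')},r.grasp_offset)
for c in('scene','top'):
    im=r.capture(c);cv2.imwrite(f'pics/{c}0.png',im)
    k=r.get_calibration(c);print(c,np.round(k['K'],1).tolist(),np.round(k['extrinsics'],4).tolist())
    for n in('caddy','jar','cap','stamp','cutter','shaker','round_jar','ramekin','spatula'):
        print(n,[(round(d['p'],2),[int(v) for v in d['extent']]) for d in r.cut_out(n,c)])
E
```

```text
pics
{'time_s': 0.0, 'tcp_pos': array([0.15235518, 0.65709333, 0.22562568]), 'eef_rot': array([ 1.79906053e+02, -8.18754698e-03, -1.30593029e+01]), 'gripper_width': 0.08777012340105109} -0.0188
scene [[484.9, 0.0, 322.7], [0.0, 484.9, 208.7], [0.0, 0.0, 1.0]] [[-0.2921, 0.6287, -0.7207, 1.4071], [0.9563, 0.2036, -0.21, 0.1601], [0.0147, -0.7505, -0.6607, 0.8543], [0.0, 0.0, 0.0, 1.0]]
caddy [(0.78, [396, 220, 486, 273])]
jar [(0.72, [248, 169, 276, 200])]
cap [(0.95, [249, 205, 273, 226]), (0.94, [248, 154, 278, 176]), (0.73, [293, 184, 313, 204]), (0.6, [275, 156, 288, 174]), (0.51, [245, 144, 266, 162])]
stamp [(0.64, [351, 195, 370, 223]), (0.15, [303, 232, 325, 260])]
cutter [(0.57, [302, 233, 324, 260])]
shaker [(0.7, [200, 209, 233, 250]), (0.55, [252, 170, 278, 201])]
round_jar [(0.7, [195, 140, 224, 169])]
ramekin [(0.69, [393, 181, 423, 205]), (0.54, [353, 196, 371, 223])]
spatula [(0.92, [278, 302, 411, 346])]
top [[374.8, 0.0, 317.2], [0.0, 374.8, 201.1], [0.0, 0.0, 1.0]] [[0.0245, -0.9834, 0.1801, 0.4029], [-0.9994, -0.0286, -0.0199, -0.0796], [0.0247, -0.1795, -0.9835, 1.0451], [0.0, 0.0, 0.0, 1.0]]
caddy [(0.83, [162, 199, 244, 243])]
jar [(0.51, [370, 237, 395, 265]), (0.5, [381, 237, 401, 261])]
cap [(0.76, [378, 238, 403, 262]), (0.72, [405, 294, 427, 319]), (0.65, [363, 202, 385, 227]), (0.56, [333, 244, 356, 266])]
stamp [(0.55, [275, 235, 289, 249])]
cutter [(0.62, [305, 177, 324, 197])]
shaker [(0.58, [308, 178, 321, 200]), (0.57, [385, 161, 408, 184]), (0.18, [372, 235, 397, 263])]
round_jar [(0.58, [442, 268, 476, 293]), (0.55, [161, 199, 243, 242])]
ramekin [(0.92, [221, 263, 256, 292])]
spatula []
```

```bash
python3 - <<'E'
import cv2
a=cv2.imread('pics/scene0.png');b=cv2.imread('pics/top0.png')
cv2.imwrite('pics/s1.png',cv2.resize(a[130:350,180:500],(800,550),interpolation=cv2.INTER_CUBIC))
cv2.imwrite('pics/t1.png',cv2.resize(b[140:340,150:490],(800,471),interpolation=cv2.INTER_CUBIC))
E
```

```text
(no output)
```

View pics/s1.png

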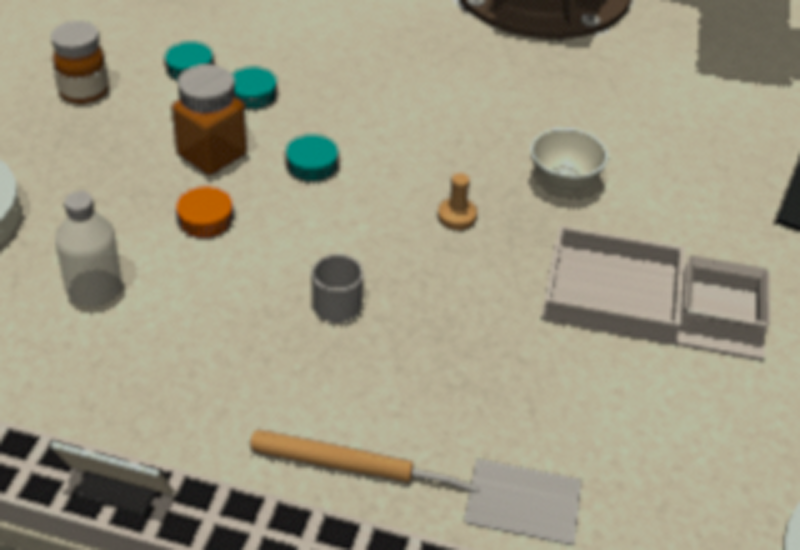

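View pics/t1.png

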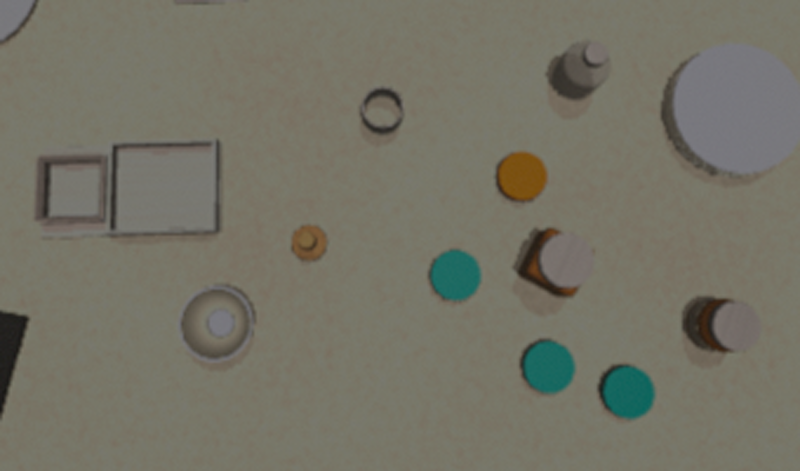

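```bash
cat > h.py <<'E'
from plant import r
import cv2,numpy as np
from scipy.optimize import minimize
CAL={c:r.get_calibration(c) for c in('scene','top')}
def proj(c,P):
    k=CAL[c];W=np.linalg.inv(k['extrinsics']);q=P@W[:3,:3].T+W[:3,3];q=q@np.array(k['K']).T
    return q[:,:2]/q[:,2:]
def box(x0,x1,y0,y1,z0,z1): return np.array([[x,y,z] for x in(x0,x1) for y in(y0,y1) for z in(z0,z1)])/1e3
def cyl(d,z0,z1):
    a=np.arange(0,2*np.pi,.2);return np.vstack([np.c_[d/2*np.cos(a),d/2*np.sin(a),0*a+z] for z in(z0,z1)])/1e3
M={'caddy':[box(-54,54,-104,20,0,28),box(-54,54,-104,104,0,5),box(-40,40,22,102,0,33)],
'stamp':[cyl(42,0,12),cyl(19,12,55)],'cutter':[cyl(50,0,45)],'shaker':[cyl(56,0,70),cyl(25,70,115)],
'round_jar':[cyl(60,0,80)],'ramekin':[cyl(84,30,42),cyl(60,0,30)],'cap':[cyl(58,78,100)],
'body':[box(-30,30,-24,24,0,72),box(-24,24,-30,30,0,72),box(-28.2,28.2,-28.2,28.2,0,72)],}
M['jarcap']=M['body']+M['cap']
S=8
def pose(P,x):
    c,s=np.cos(x[2]),np.sin(x[2]);return P@np.array([[c,-s,0],[s,c,0],[0,0,1]]).T+[x[0],x[1],x[3] if len(x)>3 else 0]
def render(n,c,x,o,sz):
    im=np.zeros((sz*S,sz*S),np.uint8)
    for P in M[n]:
        p=(proj(c,pose(P,x))-o+.5)*S-.5   # pixel centres at integers
        h=cv2.convexHull(p.astype(np.float32));cv2.fillConvexPoly(im,np.round(h*16).astype(np.int32),1,shift=4)
    return im
def fit(n,masks,x0,yaw=True,z=0.):
    D={}
    for c,m in masks.items():
        ys,xs=np.nonzero(m);o=np.array([xs.min()-12,ys.min()-12]);sz=int(max(np.ptp(xs),np.ptp(ys)))+25
        sub=np.zeros((sz,sz),np.uint8);q=m[o[1]:o[1]+sz,o[0]:o[0]+sz];sub[:q.shape[0],:q.shape[1]]=q
        D[c]=(o,sz,np.kron(sub,np.ones((S,S),np.uint8)))
    def cost(v):
        x=[v[0]/1e3,v[1]/1e3,(v[2]/50 if yaw else 0),z];t=0
        for c,(o,sz,m) in D.items():
            a=render(n,c,x,o,sz);t+=1-(a&m).sum()/max(1,(a|m).sum())
        return t
    v0=[x0[0]*1e3,x0[1]*1e3]+([x0[2]*50] if yaw else [])
    res=minimize(cost,v0,method='Nelder-Mead',options=dict(initial_simplex=[v0]+[list(np.array(v0)+8*np.eye(len(v0))[i]) for i in range(len(v0))],xatol=.05,fatol=1e-4))
    v=res.x;return [v[0]/1e3,v[1]/1e3,(np.degrees(v[2]/50) if yaw else 0)],res.fun/len(D)
def ground(c,uv,z=0.):
    k=CAL[c];d=np.array(k['extrinsics'])[:3,:3]@np.linalg.inv(k['K'])@[uv[0],uv[1],1];t=np.array(k['extrinsics'])[:3,3];return (t+d*(z-t[2])/d[2])[:2]
def pick(n,c,uv):
    L=[d for d in r.cut_out(n,c) if np.hypot((d['extent'][0]+d['extent'][2])/2-uv[0],(d['extent'][1]+d['extent'][3])/2-uv[1])<12]
    return L[0]['mask'] if L else None
E
python3 - <<'E'
from h import *
ims={c:cv2.imread(f'pics/{c}0.png') for c in('scene','top')}
C={'caddy':((441,246),(203,221)),'stamp':((361,209),(282,242)),'cutter':((313,246),(314,187)),'shaker':((216,230),(396,172)),'round_jar':((210,155),(459,280)),'ramekin':((408,193),(238,277)),'cap':((263,165),(390,250))}
for c in CAL: r.capture(c)
mk={}
for n,(a,b) in C.items():
    m={c:pick(n,c,u) for c,u in zip(('scene','top'),(a,b))};m={c:v for c,v in m.items() if v is not None};mk[n]=m
    x0=list(ground('top',b,.03))+[0.]
    for s in [m]+[{c:m[c]} for c in m]:
        x,f=fit(n,s,x0,yaw=n=='caddy');print(n,list(s),np.round(x,4),round(f,3))
# amber body + cap
best=[]
mm={}
for c,u in zip(('scene','top'),((263,177),(386,251))):
    hsv=cv2.cvtColor(ims[c],cv2.COLOR_BGR2HSV);a=((hsv[...,0]<22)&(hsv[...,1]>130)).astype(np.uint8)
    w=np.zeros_like(a);w[u[1]-26:u[1]+26,u[0]-20:u[0]+20]=1
    if c=='scene': w[203:]=0
    if c=='top': w[:227]=0
    m=((a&w)|mk['cap'][c].astype(np.uint8)) if c in mk['cap'] else a&w
    m=cv2.morphologyEx(m,cv2.MORPH_CLOSE,np.ones((3,3),np.uint8));mm[c]=m>0
    cv2.imwrite(f'pics/m_{c}.png',m*255);ys,xs=np.nonzero(m);print(c,xs.min(),ys.min(),xs.max(),ys.max())
x0=ground('top',(390,250),.1)
for y in np.radians([-40,-20,0,20,40]): print(*[np.round(q,4) for q in fit('jarcap',mm,[*x0,y])])
for c in mm:
  for y in np.radians([-30,0,30]): print(c,*[np.round(q,4) for q in fit('jarcap',{c:mm[c]},[*x0,y])])
E
```

```text
caddy ['scene', 'top'] [0.5308 0.2082 3.0829] 0.035
caddy ['scene'] [0.5307 0.2087 2.5669] 0.033
caddy ['top'] [0.5308 0.2071 3.2737] 0.032
stamp ['scene', 'top'] [ 0.4724 -0.0043  0.    ] 0.09
stamp ['scene'] [ 0.4712 -0.0042  0.    ] 0.098
stamp ['top'] [ 0.4729 -0.0043  0.    ] 0.068
cutter ['scene', 'top'] [ 0.6303 -0.0855  0.    ] 0.287
cutter ['scene'] [ 0.6296 -0.0863  0.    ] 0.05
cutter ['top'] [ 0.6313 -0.0836  0.    ] 0.495
shaker ['top'] [ 0.6816 -0.3193  0.    ] 0.084
shaker ['top'] [ 0.6816 -0.3193  0.    ] 0.084
round_jar ['scene', 'top'] [ 0.3905 -0.4758  0.    ] 0.115
round_jar ['scene'] [ 0.3884 -0.4773  0.    ] 0.106
round_jar ['top'] [ 0.3906 -0.4732  0.    ] 0.116
ramekin ['scene', 'top'] [0.3785 0.0937 0.    ] 0.117
ramekin ['scene'] [0.3763 0.0933 0.    ] 0.173
ramekin ['top'] [0.3788 0.0937 0.    ] 0.058
cap ['scene', 'top'] [ 0.4554 -0.2877  0.    ] 0.081
cap ['scene'] [ 0.4538 -0.2879  0.    ] 0.081
cap ['top'] [ 0.4562 -0.2881  0.    ] 0.065
scene 249 156 277 199
top 373 237 402 264
[  0.4552  -0.2876 -39.1677] 0.1388
[  0.4561  -0.2879 -15.4172] 0.15
[  0.4559  -0.288  -14.5644] 0.1499
[ 0.4552 -0.2874 48.8192] 0.1386
[ 0.4552 -0.2873 49.4476] 0.1387
scene [  0.4535  -0.2876 -43.45  ] 0.0739
scene [ 0.4539 -0.2871  2.2652] 0.0927
scene [ 0.4536 -0.2875 47.1662] 0.0735
top [  0.4566  -0.2886 -15.5196] 0.1832
top [  0.4569  -0.2884 -15.8477] 0.183
top [ 0.4567 -0.2886 54.1607] 0.1877
```

```bash
python3 - <<'E'
from h import *
out=[]
for c,u in (('scene',(263,177)),('top',(388,251))):
    im=cv2.imread(f'pics/{c}0.png')[u[1]-28:u[1]+28,u[0]-22:u[0]+22];im=cv2.convertScaleAbs(im,alpha=1.3 if c=='scene' else 2.)
    Z=8;b=cv2.resize(im,None,fx=Z,fy=Z,interpolation=cv2.INTER_CUBIC);row=[]
    if c=='scene': row.append(b)
    for y in((62,) if c=='scene' else (None,62)):
        d=b.copy()
        if y is not None:
          for zz in(0,.072):
            P=np.array([[.03,.024],[.024,.03],[-.024,.03],[-.03,.024],[-.03,-.024],[-.024,-.03],[.024,-.03],[.03,-.024]]);P=np.c_[P,0*P[:,0]+zz]
            p=(proj(c,pose(P,[.4552,-.2876,np.radians(y),0]))-[u[0]-22,u[1]-28]+.5)*Z
            cv2.polylines(d,[p.astype(np.int32)],True,(0,255,0),1)
        row.append(d)
    out.append(np.hstack(row))
o=np.hstack(out);cv2.imwrite('pics/j.png',cv2.resize(o,(800,int(o.shape[0]*800/o.shape[1]))) )
E
```

```text
(no output)
```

View pics/j.png

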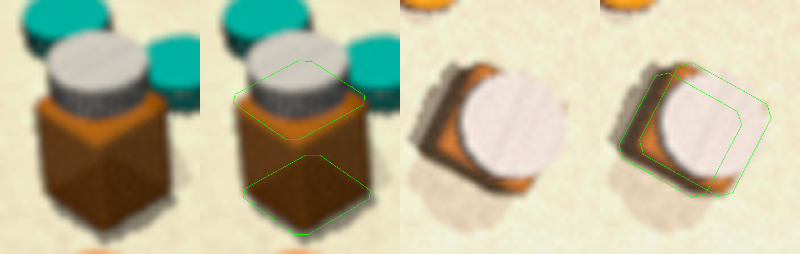

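Emit:
{"fn": "servo_tool", "kwargs": {
  "targets": [
    {"dx": 1.6,"dy": -3.3,"spin": -0.12,"grip": 60},
    {"dx": 3.2,"dy": -6.6,"spin": -0.24,"grip": 60},
    {"dx": 4.8,"dy": -9.9,"spin": -0.36,"grip": 60},
    {"dx": 6.4,"dy": -13.2,"spin": -0.48,"grip": 60},
    {"dx": 8,"dy": -16.5,"spin": -0.6,"grip": 60},
    {"dx": 9.6,"dy": -19.8,"spin": -0.72,"grip": 60},
    {"dx": 11.2,"dy": -23.1,"spin": -0.84,"grip": 60},
    {"dx": 12.8,"dy": -26.4,"spin": -0.96,"grip": 60},
    {"dx": 14.4,"dy": -29.7,"spin": -1.08,"grip": 60},
    {"dx": 16,"dy": -33,"spin": -1.2,"grip": 60}
  ],
  "squeeze": 25
}}

```text
validation failed for argument at $.ta...
```

Emit:
{"fn": "servo_tool", "kwargs": {
  "targets": [
    {"dx": 1.7,"dy": -3.5,"spin": -0.09,"grip": 60},
    {"dx": 3.4,"dy": -7,"spin": -0.09,"grip": 60},
    {"dx": 5.1,"dy": -10.5,"spin": -0.09,"grip": 60},
    {"dx": 6.8,"dy": -14,"spin": -0.09,"grip": 60},
    {"dx": 8.5,"dy": -17.5,"spin": -0.09,"grip": 60},
    {"dx": 10.2,"dy": -21,"spin": -0.09,"grip": 60},
    {"dx": 11.9,"dy": -24.5,"dz": -1,"spin": -0.09,"grip": 60},
    {"dx": 13.6,"dy": -28,"dz": -3,"spin": -0.09,"grip": 60},
    {"dx": 15.2,"dy": -31.5,"dz": -6,"spin": -0.09,"grip": 60},
    {"dx": 16,"dy": -33.1,"dz": -9,"spin": -0.09,"grip": 60}
  ]
}}

```text
validation failed for argument at $.ta...
```

Emit:
{"fn": "servo_tool", "kwargs": {
  "targets": [
    {"dx": 1.6,"dy": -3.3,"dz": 0,"spin": -0.12,"grip": 60},
    {"dx": 3.2,"dy": -6.6,"dz": 0,"spin": -0.24,"grip": 60},
    {"dx": 4.8,"dy": -9.9,"dz": 0,"spin": -0.36,"grip": 60},
    {"dx": 6.4,"dy": -13.2,"dz": 0,"spin": -0.48,"grip": 60},
    {"dx": 8,"dy": -16.5,"dz": 0,"spin": -0.6,"grip": 60},
    {"dx": 9.6,"dy": -19.8,"dz": 0,"spin": -0.72,"grip": 60},
    {"dx": 11.2,"dy": -23.1,"dz": 0,"spin": -0.84,"grip": 60},
    {"dx": 12.8,"dy": -26.4,"dz": 0,"spin": -0.96,"grip": 60},
    {"dx": 14.4,"dy": -29.7,"dz": 0,"spin": -1.08,"grip": 60},
    {"dx": 16,"dy": -33,"dz": 0,"spin": -1.2,"grip": 60}
  ],
  "squeeze": 25
}}

```text
time_s: 2.63
tcp_pos: [0.3128, 0.3259, 0.2269]
eef_rot: [-180.0, 0.0, -82.1]
contact_force: [0.6, 0.9, 0.6]
gripper_width: 0.0527
```

Emit:
{"fn": "servo_tool", "kwargs": {
  "targets": [
    {"dx": 1.7,"dy": -3.5,"dz": 0,"spin": -0.08,"grip": 60},
    {"dx": 3.4,"dy": -7,"dz": 0,"spin": -0.08,"grip": 60},
    {"dx": 5.1,"dy": -10.5,"dz": 0,"spin": -0.08,"grip": 60},
    {"dx": 6.8,"dy": -14,"dz": 0,"spin": -0.08,"grip": 60},
    {"dx": 8.5,"dy": -17.5,"dz": 0,"spin": -0.08,"grip": 60},
    {"dx": 10.2,"dy": -21,"dz": 0,"spin": -0.08,"grip": 60},
    {"dx": 11.9,"dy": -24.5,"dz": -1,"spin": -0.08,"grip": 60},
    {"dx": 13.6,"dy": -28,"dz": -3,"spin": -0.08,"grip": 60},
    {"dx": 15.2,"dy": -31.5,"dz": -5,"spin": -0.08,"grip": 60},
    {"dx": 15.9,"dy": -33,"dz": -8,"spin": -0.08,"grip": 60}
  ]
}}

```text
time_s: 3.47
tcp_pos: [0.4741, -0.0049, 0.148]
eef_rot: [-179.7, 0.0, -86.4]
contact_force: [1.7, 1.0, -0.9]
gripper_width: 0.0526
```

Emit:
{"fn": "servo_tool", "kwargs": {
  "targets": [
    {"dx": 0,"dy": 0,"dz": -3.5,"spin": 0,"grip": 60},
    {"dx": 0,"dy": 0,"dz": -7,"spin": 0,"grip": 60},
    {"dx": 0,"dy": 0,"dz": -10,"spin": 0,"grip": 60},
    {"dx": 0,"dy": 0,"dz": -12,"spin": 0,"grip": 60},
    {"dx": 0,"dy": 0,"dz": -12,"spin": 0,"grip": 60},
    {"dx": 0,"dy": 0,"dz": -12,"spin": 0,"grip": 10},
    {"dx": 0,"dy": 0,"dz": -12,"spin": 0,"grip": 10},
    {"dx": 0,"dy": 0,"dz": -12,"spin": 0,"grip": 10},
    {"dx": 0,"dy": 0,"dz": -12,"spin": 0,"grip": 10},
    {"dx": 0,"dy": 0,"dz": -12,"spin": 0,"grip": 10}
  ]
}}

```text
time_s: 4.3
tcp_pos: [0.4722, -0.0021, 0.0278]
eef_rot: [-179.9, 0.0, -86.4]
contact_force: [-0.6, 0.5, 0.0]
gripper_width: 0.0248
```

Emit:
{"fn": "servo_tool", "kwargs": {
  "targets": [
    {"dx": 0,"dy": 0,"dz": 0,"spin": 0,"grip": 10},
    {"dx": 0,"dy": 0,"dz": 0,"spin": 0,"grip": 10},
    {"dx": 0,"dy": 0,"dz": 0,"spin": 0,"grip": 10},
    {"dx": 0,"dy": 0,"dz": 2,"spin": 0,"grip": 10},
    {"dx": 0,"dy": 0,"dz": 5,"spin": 0,"grip": 10},
    {"dx": 1.1,"dy": 3.6,"dz": 6,"spin": 0,"grip": 10},
    {"dx": 2.2,"dy": 7.2,"dz": 6,"spin": 0,"grip": 10},
    {"dx": 3.3,"dy": 10.8,"dz": 6,"spin": 0,"grip": 10},
    {"dx": 4.4,"dy": 14.4,"dz": 6,"spin": 0,"grip": 10},
    {"dx": 5.5,"dy": 18,"dz": 6,"spin": 0,"grip": 10}
  ]
}}

```text
time_s: 5.13
tcp_pos: [0.5266, 0.1792, 0.087]
eef_rot: [-180.0, 0.0, -86.4]
contact_force: [0.8, -1.5, -0.9]
gripper_width: 0.0181
```

Emit:
{"fn": "servo_tool", "kwargs": {
  "targets": [
    {"dx": 0.5,"dy": 1.8,"dz": 0,"spin": 0,"grip": 10},
    {"dx": 0.5,"dy": 1.8,"dz": 0,"spin": 0,"grip": 10},
    {"dx": 0.5,"dy": 1.8,"dz": -2,"spin": 0,"grip": 10},
    {"dx": 0.5,"dy": 1.8,"dz": -4,"spin": 0,"grip": 10},
    {"dx": 0.5,"dy": 1.8,"dz": -5,"spin": 0,"grip": 10},
    {"dx": 0.5,"dy": 1.8,"dz": -5.3,"spin": 0,"grip": 10},
    {"dx": 0.5,"dy": 1.8,"dz": -5.3,"spin": 0,"grip": 10},
    {"dx": 0.5,"dy": 1.8,"dz": -5.3,"spin": 0,"grip": 10},
    {"dx": 0.5,"dy": 1.8,"dz": -5.3,"spin": 0,"grip": 10},
    {"dx": 0.5,"dy": 1.8,"dz": -5.3,"spin": 0,"grip": 10}
  ]
}}

```text
time_s: 5.97
tcp_pos: [0.5317, 0.1955, 0.0341]
eef_rot: [-180.0, 0.0, -86.4]
contact_force: [0.7, 0.1, -0.7]
gripper_width: 0.0184
```

Emit:
{"fn": "servo_tool", "kwargs": {
  "targets": [
    {"dx": 0,"dy": 0,"dz": -0.2,"spin": 0,"grip": 10},
    {"dx": 0,"dy": 0,"dz": -0.2,"spin": 0,"grip": 10},
    {"dx": 0,"dy": 0,"dz": -0.2,"spin": 0,"grip": 45},
    {"dx": 0,"dy": 0,"dz": -0.2,"spin": 0,"grip": 45},
    {"dx": 0,"dy": 0,"dz": -0.2,"spin": 0,"grip": 45},
    {"dx": 0,"dy": 0,"dz": -0.2,"spin": 0,"grip": 45},
    {"dx": 0,"dy": 0,"dz": 1,"spin": 0,"grip": 45},
    {"dx": 0,"dy": 0,"dz": 4,"spin": 0,"grip": 90},
    {"dx": 0,"dy": 0,"dz": 7,"spin": 0,"grip": 90},
    {"dx": 0,"dy": 0,"dz": 7,"spin": 0,"grip": 90}
  ]
}}

```text
time_s: 6.8
tcp_pos: [0.5344, 0.1972, 0.1091]
eef_rot: [-179.6, 0.2, -86.3]
contact_force: [1.1, 0.5, -0.2]
gripper_width: 0.054
```

Emit:
{"fn": "servo_tool", "kwargs": {
  "targets": [
    {"dx": 1.3,"dy": -3.7,"dz": 0,"spin": 0,"grip": 90},
    {"dx": 2.6,"dy": -7.4,"dz": 0,"spin": 0,"grip": 90},
    {"dx": 3.9,"dy": -11.1,"dz": 0,"spin": 0,"grip": 90},
    {"dx": 5.2,"dy": -14.8,"dz": 0,"spin": 0,"grip": 90},
    {"dx": 6.5,"dy": -18.5,"dz": 0,"spin": 0,"grip": 90},
    {"dx": 7.8,"dy": -22.2,"dz": 0,"spin": 0,"grip": 90},
    {"dx": 9.1,"dy": -25.9,"dz": 0,"spin": 0,"grip": 90},
    {"dx": 9.9,"dy": -28,"dz": 0,"spin": 0,"grip": 90},
    {"dx": 9.9,"dy": -28,"dz": 0,"spin": 0,"grip": 90},
    {"dx": 9.9,"dy": -28,"dz": -2,"spin": 0,"grip": 90}
  ]
}}

```text
time_s: 7.63
tcp_pos: [0.6332, -0.0862, 0.0864]
eef_rot: [-179.7, -0.0, -86.5]
contact_force: [1.0, 0.7, 0.3]
gripper_width: 0.0787
```

Emit:
{"fn": "servo_tool", "kwargs": {
  "targets": [
    {"dx": 0,"dy": -0.1,"dz": -2,"spin": 0,"grip": 90},
    {"dx": 0,"dy": -0.1,"dz": -4,"spin": 0,"grip": 90},
    {"dx": 0,"dy": -0.1,"dz": -5.5,"spin": 0,"grip": 90},
    {"dx": 0,"dy": -0.1,"dz": -5.9,"spin": 0,"grip": 90},
    {"dx": 0,"dy": -0.1,"dz": -5.9,"spin": 0,"grip": 90},
    {"dx": 0,"dy": -0.1,"dz": -5.9,"spin": 0,"grip": 45},
    {"dx": 0,"dy": -0.1,"dz": -5.9,"spin": 0,"grip": 45},
    {"dx": 0,"dy": -0.1,"dz": -5.9,"spin": 0,"grip": 45},
    {"dx": 0,"dy": -0.1,"dz": -5.9,"spin": 0,"grip": 45},
    {"dx": 0,"dy": -0.1,"dz": -5.9,"spin": 0,"grip": 45}
  ]
}}

```text
time_s: 8.47
tcp_pos: [0.6309, -0.0854, 0.0253]
eef_rot: [-179.9, 0.0, -86.4]
contact_force: [0.4, -0.1, 0.6]
gripper_width: 0.051
```

Emit:
{"fn": "servo_tool", "kwargs": {
  "targets": [
    {"dx": 0,"dy": 0,"dz": 0,"spin": 0,"grip": 45},
    {"dx": 0,"dy": 0,"dz": 0,"spin": 0,"grip": 45},
    {"dx": 0,"dy": 0,"dz": 2,"spin": 0,"grip": 45},
    {"dx": 0,"dy": 0,"dz": 5,"spin": 0,"grip": 45},
    {"dx": -1.5,"dy": 3.5,"dz": 6,"spin": 0,"grip": 45},
    {"dx": -3,"dy": 7,"dz": 6,"spin": 0,"grip": 45},
    {"dx": -4.5,"dy": 10.5,"dz": 6,"spin": 0,"grip": 45},
    {"dx": -6,"dy": 14,"dz": 6,"spin": 0,"grip": 45},
    {"dx": -7.5,"dy": 17.5,"dz": 6,"spin": 0,"grip": 45},
    {"dx": -9,"dy": 21,"dz": 6,"spin": 0,"grip": 45}
  ]
}}

```text
time_s: 9.3
tcp_pos: [0.5394, 0.1259, 0.0846]
eef_rot: [-180.0, 0.0, -86.4]
contact_force: [-0.0, 0.8, -0.3]
gripper_width: 0.0498
```

Emit:
{"fn": "servo_tool", "kwargs": {
  "targets": [
    {"dx": -0.5,"dy": 1.4,"dz": 0,"spin": 0,"grip": 45},
    {"dx": -0.5,"dy": 1.4,"dz": 0,"spin": 0,"grip": 45},
    {"dx": -0.5,"dy": 1.4,"dz": -2,"spin": 0,"grip": 45},
    {"dx": -0.5,"dy": 1.4,"dz": -4,"spin": 0,"grip": 45},
    {"dx": -0.5,"dy": 1.4,"dz": -5.1,"spin": 0,"grip": 45},
    {"dx": -0.5,"dy": 1.4,"dz": -5.4,"spin": 0,"grip": 45},
    {"dx": -0.5,"dy": 1.4,"dz": -5.4,"spin": 0,"grip": 45},
    {"dx": -0.5,"dy": 1.4,"dz": -5.4,"spin": 0,"grip": 80},
    {"dx": -0.5,"dy": 1.4,"dz": -5.4,"spin": 0,"grip": 80},
    {"dx": -0.5,"dy": 1.4,"dz": -5.4,"spin": 0,"grip": 80}
  ]
}}

```text
time_s: 10.13
tcp_pos: [0.5357, 0.1383, 0.0307]
eef_rot: [-180.0, 0.0, -86.4]
contact_force: [-0.4, -0.3, 0.5]
gripper_width: 0.0645
```

Rise and travel to above the jar: (0.535,0.139)→(0.455,-0.288), spin −86.4→−118.

Emit:
{"fn": "servo_tool", "kwargs": {
  "targets": [
    {"dx": 0,"dy": 0,"dz": 3,"spin": 0,"grip": 100},
    {"dx": 0,"dy": 0,"dz": 7,"spin": 0,"grip": 100},
    {"dx": 0,"dy": 0,"dz": 11,"spin": 0,"grip": 100},
    {"dx": -0.7,"dy": -3.6,"dz": 12,"spin": -0.1,"grip": 100},
    {"dx": -1.4,"dy": -7.2,"dz": 12,"spin": -0.2,"grip": 100},
    {"dx": -2.1,"dy": -10.8,"dz": 12,"spin": -0.3,"grip": 100},
    {"dx": -2.8,"dy": -14.4,"dz": 12,"spin": -0.4,"grip": 100},
    {"dx": -3.5,"dy": -18,"dz": 12,"spin": -0.5,"grip": 100},
    {"dx": -4.2,"dy": -21.6,"dz": 12,"spin": -0.55,"grip": 100},
    {"dx": -4.9,"dy": -25.2,"dz": 12,"spin": -0.55,"grip": 100}
  ]
}}

```text
time_s: 10.97
tcp_pos: [0.4859, -0.1151, 0.151]
eef_rot: [-180.0, 0.0, -118.1]
contact_force: [1.1, -0.5, -0.3]
gripper_width: 0.0876
```

```bash
python3 - <<'E'
from h import *
a=r.capture('scene');b=r.capture('top')
A=cv2.resize(a[200:290,380:500],(480,360),interpolation=cv2.INTER_CUBIC)
B=b[185:255,150:255]
for c,im,o in(('scene',A,(380,200)),):
    pass
B=cv2.resize(cv2.convertScaleAbs(B,alpha=1.8),None,fx=5,fy=5,interpolation=cv2.INTER_CUBIC)
def draw(c,im,o,Z):
    for P in [box(-50,50,-100,16,5,5),box(-50,50,-100,16,28,28),box(-32,32,30,94,5,5),box(-32,32,30,94,25,25)]:
        p=(proj(c,pose(P[[0,2,6,4]],[.5308,.2082,np.radians(3.1),0]))-o+.5)*Z
        cv2.polylines(im,[p.astype(np.int32)],True,(0,255,0),1)
A0=A.copy();draw('scene',A,(380,200),4);draw('top',B,(150,185),5)
cv2.imwrite('pics/c2.png',np.vstack([np.hstack([A0[:, :400],A[:, :400]]),np.hstack([B[:300,:],np.zeros((300,800-B.shape[1],3),np.uint8)])])[:600])
print(r.get_state()['tcp_pos'])
E
```

```text
[ 0.48487708 -0.11731156  0.1506885 ]
```

View pics/c2.png

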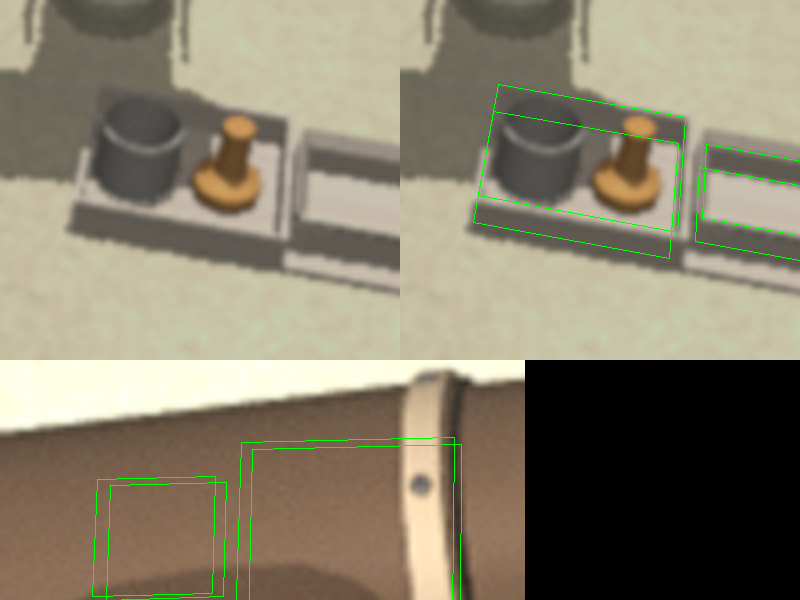

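```bash
python3 - <<'E'
from h import *
t=[]
for c,o,w in(('scene',(390,215),(100,62)),('top',(157,190),(92,58))):
    im=cv2.imread(f'pics/{c}0.png')[o[1]:o[1]+w[1],o[0]:o[0]+w[0]]
    if c=='top': im=cv2.convertScaleAbs(im,alpha=1.8)
    im=cv2.resize(im,None,fx=8,fy=8,interpolation=cv2.INTER_CUBIC)
    if c=='scene': im0=im[:, 380:].copy()
    for P,col in [(box(-50,50,-100,16,28,28),(0,255,0)),(box(-32,32,30,94,5,5),(255,0,0)),(box(-32,32,30,94,25,25),(0,255,0))]:
        p=(proj(c,pose(P[[0,2,6,4]],[.5308,.2082,np.radians(3.1),0]))-o+.5)*8
        cv2.polylines(im,[p.astype(np.int32)],True,col,1)
    t.append(im[:, 380:] if c=='scene' else im[:, :400])
h=min(i.shape[0] for i in t);o=np.hstack([t[0][:h,:400],t[1][:h]]);cv2.imwrite('pics/w.png',o)
E
```

```text
(no output)
```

View pics/w.png

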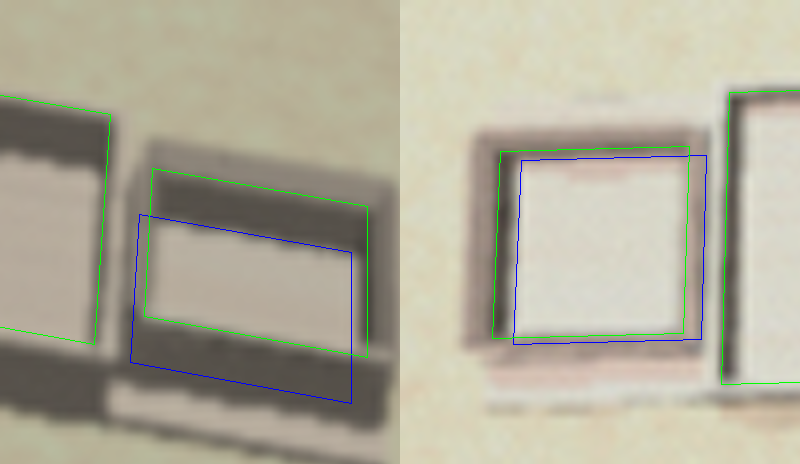

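Emit:
{"fn": "servo_tool", "kwargs": {
  "targets": [
    {"dx": -0.7,"dy": -3.7,"dz": 0,"spin": 0,"grip": 100},
    {"dx": -1.4,"dy": -7.4,"dz": 0,"spin": 0,"grip": 100},
    {"dx": -2.1,"dy": -11.1,"dz": 0,"spin": 0,"grip": 100},
    {"dx": -2.8,"dy": -14.8,"dz": 0,"spin": 0,"grip": 100},
    {"dx": -3,"dy": -17.3,"dz": 0,"spin": 0,"grip": 100},
    {"dx": -3,"dy": -17.3,"dz": 0,"spin": 0,"grip": 100},
    {"dx": -3,"dy": -17.3,"dz": -2,"spin": 0,"grip": 100},
    {"dx": -3,"dy": -17.3,"dz": -4,"spin": 0,"grip": 100},
    {"dx": -3,"dy": -17.3,"dz": -4,"spin": 0,"grip": 100},
    {"dx": -3,"dy": -17.3,"dz": -4,"spin": 0,"grip": 100}
  ]
}}

```text
time_s: 11.9
tcp_pos: [0.4559, -0.2861, 0.1101]
eef_rot: [179.9, -0.0, -117.9]
contact_force: [1.2, 0.1, 0.1]
gripper_width: 0.0879
```

```bash
python3 - <<'E'
from h import *
P=[]
for i in range(4):
    r.capture('top');s=r.get_state();P.append([*s['tcp_pos'],s['eef_rot'][2]])
print(np.round(P,4),np.round(np.mean(P,0),4))
E
```

```text
[[ 4.568000e-01 -2.863000e-01  1.111000e-01 -1.178613e+02]
 [ 4.573000e-01 -2.864000e-01  1.116000e-01 -1.178523e+02]
 [ 4.574000e-01 -2.864000e-01  1.119000e-01 -1.178524e+02]
 [ 4.574000e-01 -2.864000e-01  1.119000e-01 -1.178587e+02]] [ 4.572000e-01 -2.864000e-01  1.116000e-01 -1.178562e+02]
```

Emit:
{"fn": "servo_tool", "kwargs": {
  "targets": [
    {"dx": -0.2,"dy": -0.1,"dz": -2.5,"spin": 0,"grip": 100},
    {"dx": -0.2,"dy": -0.1,"dz": -5,"spin": 0,"grip": 100},
    {"dx": -0.2,"dy": -0.1,"dz": -6.5,"spin": 0,"grip": 100},
    {"dx": -0.2,"dy": -0.1,"dz": -7.2,"spin": 0,"grip": 100},
    {"dx": -0.2,"dy": -0.1,"dz": -7.2,"spin": 0,"grip": 100},
    {"dx": -0.2,"dy": -0.1,"dz": -7.2,"spin": 0,"grip": 50},
    {"dx": -0.2,"dy": -0.1,"dz": -7.2,"spin": 0,"grip": 50},
    {"dx": -0.2,"dy": -0.1,"dz": -7.2,"spin": 0,"grip": 50},
    {"dx": -0.2,"dy": -0.1,"dz": -7.2,"spin": 0,"grip": 50},
    {"dx": -0.2,"dy": -0.1,"dz": -7.2,"spin": 0,"grip": 50}
  ],
  "squeeze": 45
}}

```text
time_s: 12.93
tcp_pos: [0.4551, -0.2877, 0.0394]
eef_rot: [-179.9, 0.0, -117.9]
contact_force: [-1.6, 2.4, 0.8]
gripper_width: 0.0601
```

Emit:
{"fn": "servo_tool", "kwargs": {
  "targets": [
    {"dx": 0,"dy": 0,"dz": 0,"spin": 0,"grip": 50},
    {"dx": 0,"dy": 0,"dz": 0,"spin": 0,"grip": 50},
    {"dx": 0,"dy": 0,"dz": 0,"spin": 0,"grip": 50},
    {"dx": 0,"dy": 0,"dz": 0,"spin": 0,"grip": 50},
    {"dx": 0,"dy": 0,"dz": 1,"spin": 0,"grip": 50},
    {"dx": 0,"dy": 0,"dz": 2.5,"spin": 0,"grip": 50},
    {"dx": 0,"dy": 0,"dz": 4.5,"spin": 0,"grip": 50},
    {"dx": 0,"dy": 0,"dz": 7,"spin": 0,"grip": 50},
    {"dx": 0,"dy": 0,"dz": 9,"spin": 0,"grip": 50},
    {"dx": 0,"dy": 0,"dz": 9,"spin": 0,"grip": 50}
  ]
}}

```text
time_s: 13.77
tcp_pos: [0.4562, -0.2881, 0.1327]
eef_rot: [-179.7, 0.0, -117.9]
contact_force: [1.2, -0.4, -3.8]
gripper_width: 0.06
```

Emit:
{"fn": "servo_tool", "kwargs": {
  "targets": [
    {"dx": 0.2,"dy": 1.5,"dz": 0,"spin": 0.03,"grip": 50},
    {"dx": 0.6,"dy": 4.5,"dz": 0,"spin": 0.08,"grip": 50},
    {"dx": 1,"dy": 8,"dz": 0,"spin": 0.14,"grip": 50},
    {"dx": 1.4,"dy": 11.5,"dz": 0,"spin": 0.2,"grip": 50},
    {"dx": 1.9,"dy": 15,"dz": 0,"spin": 0.26,"grip": 50},
    {"dx": 2.4,"dy": 18.5,"dz": 0,"spin": 0.32,"grip": 50},
    {"dx": 2.8,"dy": 22,"dz": 0,"spin": 0.38,"grip": 50},
    {"dx": 3.2,"dy": 25.5,"dz": 0,"spin": 0.44,"grip": 50},
    {"dx": 3.6,"dy": 29,"dz": 0,"spin": 0.5,"grip": 50},
    {"dx": 4.1,"dy": 32.5,"dz": 0,"spin": 0.54,"grip": 50}
  ]
}}

```text
time_s: 14.6
tcp_pos: [0.494, 0.039, 0.1277]
eef_rot: [179.9, -0.0, -86.8]
contact_force: [1.6, -0.3, -4.0]
gripper_width: 0.0599
```

Emit:
{"fn": "servo_tool", "kwargs": {
  "targets": [
    {"dx": 0.4,"dy": 3.5,"dz": 0,"spin": 0,"grip": 50},
    {"dx": 0.8,"dy": 7,"dz": 0,"spin": 0,"grip": 50},
    {"dx": 1.3,"dy": 10.5,"dz": 0,"spin": 0,"grip": 50},
    {"dx": 1.8,"dy": 14,"dz": 0,"spin": 0,"grip": 50},
    {"dx": 2.3,"dy": 17.5,"dz": 0,"spin": 0,"grip": 50},
    {"dx": 2.8,"dy": 21,"dz": 0,"spin": 0,"grip": 50},
    {"dx": 3.1,"dy": 23.2,"dz": -1,"spin": 0,"grip": 50},
    {"dx": 3.1,"dy": 23.2,"dz": -3,"spin": 0,"grip": 50},
    {"dx": 3.1,"dy": 23.2,"dz": -4,"spin": 0,"grip": 50},
    {"dx": 3.1,"dy": 23.2,"dz": -4,"spin": 0,"grip": 50}
  ]
}}

```text
time_s: 15.43
tcp_pos: [0.5237, 0.2675, 0.0847]
eef_rot: [179.6, -0.3, -87.0]
contact_force: [0.2, -1.8, -5.3]
gripper_width: 0.0596
```

```bash
python3 - <<'E'
from h import *
for i in range(3): a=r.capture('scene')
cv2.imwrite('pics/scene3.png',a);s=r.get_state();p=s['tcp_pos'];y=s['eef_rot'][2];print(p,y,s['gripper_width'])
o=(395,165);Z=7
im=cv2.resize(a[o[1]:o[1]+85,o[0]:o[0]+110],None,fx=Z,fy=Z,interpolation=cv2.INTER_CUBIC)
x=[p[0],p[1],np.radians(y),p[2]-.0394]
for P,col,q in [(box(-30,30,-30,30,0,0),(0,255,0),x),(box(-30,30,-30,30,72,72),(0,255,0),x),(box(-32,32,30,94,25,25),(255,0,0),[.5308,.2082,np.radians(3.1),0])]:
    cv2.polylines(im,[((proj('scene',pose(P[[0,2,6,4]],q))-o+.5)*Z).astype(np.int32)],True,col,1)
cv2.imwrite('pics/j3.png',im)
E
```

```text
[0.52649059 0.26866356 0.08885463] -87.00346145481429 0.059955372278745464
```

View pics/j3.png

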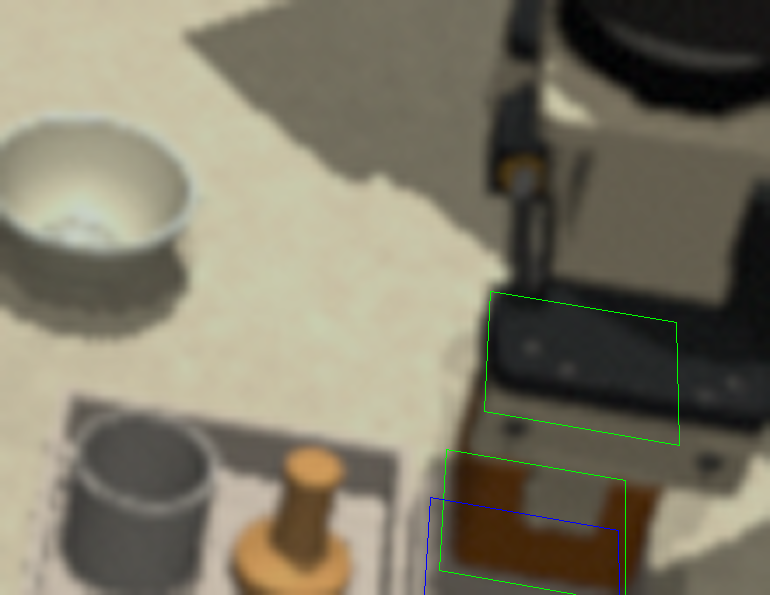

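```bash
python3 - <<'E'
from h import *
a=cv2.imread('pics/scene3.png');s=r.get_state();p=s['tcp_pos'];y=s['eef_rot'][2]
o=(445,215);Z=9
im=cv2.resize(a[o[1]:o[1]+65,o[0]:o[0]+50],None,fx=Z,fy=Z,interpolation=cv2.INTER_CUBIC);im0=im.copy()[:,:350]
x=[p[0],p[1],np.radians(y),p[2]-.0394]
for P,col,q in [(box(-30,30,-30,30,0,0),(0,255,0),x),(box(-32,32,30,94,25,25),(255,0,0),[.5308,.2082,np.radians(3.1),0]),(box(-50,50,-100,16,28,28),(255,0,0),[.5308,.2082,np.radians(3.1),0]),(box(-54,54,-104,104,5,5),(255,0,255),[.5308,.2082,np.radians(3.1),0])]:
    cv2.polylines(im,[((proj('scene',pose(P[[0,2,6,4]],q))-o+.5)*Z).astype(np.int32)],True,col,1)
cv2.imwrite('pics/j4.png',np.hstack([im0,im]))
hsv=cv2.cvtColor(a,cv2.COLOR_BGR2HSV)
m=((hsv[...,0]<22)&(hsv[...,1]>130))
for v in range(228,260): 
    xs=np.nonzero(m[v,450:510])[0]; print(v,(xs.min()+450,xs.max()+450) if len(xs) else None,end=' ')
E
```

```text
228 None 229 (np.int64(461), np.int64(461)) 230 (np.int64(461), np.int64(462)) 231 (np.int64(460), np.int64(468)) 232 (np.int64(460), np.int64(469)) 233 (np.int64(460), np.int64(469)) 234 (np.int64(460), np.int64(484)) 235 (np.int64(460), np.int64(488)) 236 (np.int64(460), np.int64(487)) 237 (np.int64(460), np.int64(487)) 238 (np.int64(460), np.int64(487)) 239 (np.int64(460), np.int64(486)) 240 (np.int64(460), np.int64(486)) 241 (np.int64(460), np.int64(486)) 242 (np.int64(460), np.int64(486)) 243 (np.int64(460), np.int64(486)) 244 (np.int64(460), np.int64(485)) 245 (np.int64(461), np.int64(485)) 246 (np.int64(466), np.int64(485)) 247 (np.int64(472), np.int64(484)) 248 (np.int64(478), np.int64(484)) 249 None 250 None 251 None 252 None 253 None 254 None 255 None 256 None 257 None 258 None 259 None
```

View pics/j4.png

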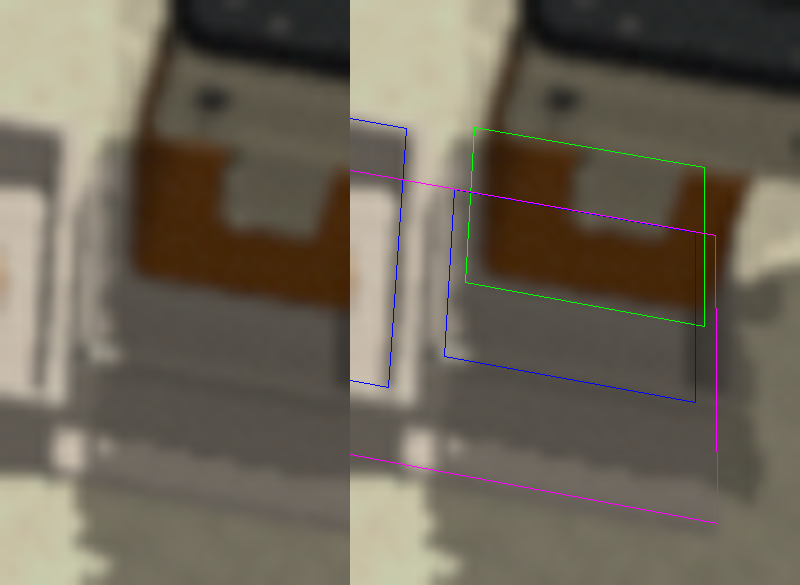

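```bash
python3 - <<'E'
from h import *
a=cv2.imread('pics/scene3.png').astype(float);p=r.get_state()['tcp_pos'];zb=p[2]-.0394
print(p)
# subpixel side edges: redness R-B profile half-level crossing per row; bottom edge per column
g=a[...,2]-1.0*a[...,0]
for v in(236,239,242): print(v,np.round(g[v,454:494]).astype(int).tolist())
for u in(463,466,469,472,476,480,483): print(u,np.round(g[238:256,u]).astype(int).tolist())
P=np.vstack([box(-30,30,-24,24,0,72),box(-24,24,-30,30,0,72),box(-28.2,28.2,-28.2,28.2,0,72)])
for dx,dy,dz in((0,0,0),(0,4,0),(-3,4,0),(0,4,3)):
    S=16;im=np.zeros((400*S//1,640),np.uint8) if 0 else None
    q=proj('scene',pose(P,[p[0]+dx/1e3,p[1]+dy/1e3,np.radians(3.0),zb+dz/1e3]));h=cv2.convexHull(q.astype(np.float32))[:,0]
    def cross(ax,val):
        o=[]
        for A,B in zip(h,np.roll(h,-1,0)):
            if (A[ax]-val)*(B[ax]-val)<0: t=(val-A[ax])/(B[ax]-A[ax]);o.append(float((A+(B-A)*t)[1-ax]))
        return sorted(o)
    print(dx,dy,dz,[np.round(cross(1,v),1).tolist() for v in(236,239,242)],[round(cross(0,u)[-1],1) for u in(463,466,469,472,476,480,483) if cross(0,u)])
E
```

```text
[0.52649059 0.26866356 0.08885463]
236 [24, 21, 18, 15, 15, 22, 35, 47, 54, 56, 57, 62, 62, 60, 55, 36, 22, 18, 18, 18, 19, 19, 18, 18, 18, 18, 21, 35, 55, 64, 63, 63, 64, 60, 44, 34, 33, 32, 31, 31]
239 [19, 20, 19, 14, 12, 21, 37, 53, 55, 61, 61, 62, 62, 63, 57, 43, 28, 23, 20, 21, 20, 19, 18, 19, 19, 21, 35, 55, 63, 64, 63, 62, 56, 40, 32, 32, 31, 31, 31, 31]
242 [18, 20, 17, 14, 14, 24, 43, 55, 57, 60, 60, 63, 60, 61, 62, 61, 64, 60, 60, 62, 61, 60, 57, 56, 52, 54, 62, 62, 64, 60, 63, 62, 43, 25, 28, 32, 32, 35, 36, 35]
463 [59, 61, 61, 60, 60, 61, 65, 49, 23, 14, 12, 11, 12, 12, 13, 12, 12, 13]
466 [62, 62, 61, 59, 60, 62, 60, 55, 36, 16, 12, 11, 11, 12, 12, 12, 12, 13]
469 [36, 43, 55, 59, 61, 61, 62, 61, 49, 23, 13, 11, 11, 12, 12, 11, 11, 12]
472 [18, 20, 33, 53, 60, 62, 60, 59, 62, 36, 16, 12, 12, 11, 11, 12, 12, 11]
476 [18, 18, 24, 41, 57, 62, 58, 61, 58, 53, 28, 15, 11, 12, 12, 11, 12, 11]
480 [32, 35, 40, 50, 62, 60, 57, 62, 62, 61, 46, 21, 14, 11, 11, 11, 12, 11]
483 [60, 64, 63, 63, 60, 62, 59, 63, 59, 58, 53, 29, 11, 9, 8, 8, 8, 8]
0 0 0 [[457.9, 488.2], [457.7, 487.2], [457.6, 486.2]] [247.0, 247.5, 248.0, 248.6, 249.3, 250.0, 250.0]
0 4 0 [[459.6, 490.2], [459.5, 489.1], [459.3, 488.1]] [247.0, 247.6, 248.1, 248.6, 249.4, 250.1, 250.6]
-3 4 0 [[459.7, 489.9], [459.5, 488.9], [459.4, 487.9]] [246.1, 246.7, 247.2, 247.7, 248.5, 249.2, 249.7]
0 4 3 [[459.8, 490.2], [459.7, 489.1], [459.5, 488.1]] [246.1, 246.6, 247.1, 247.7, 248.4, 249.1, 249.7]
```

Emit:
{"fn": "servo_tool", "kwargs": {
  "targets": [
    {"dx": 0.1,"dy": 0.15,"dz": 0,"spin": 0,"grip": 50},
    {"dx": 0.1,"dy": 0.15,"dz": -0.5,"spin": 0,"grip": 50},
    {"dx": 0.1,"dy": 0.15,"dz": -1,"spin": 0,"grip": 50},
    {"dx": 0.1,"dy": 0.15,"dz": -1.3,"spin": 0,"grip": 50},
    {"dx": 0.1,"dy": 0.15,"dz": -1.6,"spin": 0,"grip": 50},
    {"dx": 0.1,"dy": 0.15,"dz": -1.9,"spin": 0,"grip": 50},
    {"dx": 0.1,"dy": 0.15,"dz": -2.2,"spin": 0,"grip": 50},
    {"dx": 0.1,"dy": 0.15,"dz": -2.4,"spin": 0,"grip": 50},
    {"dx": 0.1,"dy": 0.15,"dz": -2.4,"spin": 0,"grip": 50},
    {"dx": 0.1,"dy": 0.15,"dz": -2.4,"spin": 0,"grip": 50}
  ]
}}

```text
time_s: 16.42
tcp_pos: [0.5274, 0.271, 0.0644]
eef_rot: [180.0, -0.0, -87.0]
contact_force: [-0.1, 0.5, -3.5]
gripper_width: 0.06
```

Emit:
{"fn": "servo_tool", "kwargs": {
  "targets": [
    {"dx": 0,"dy": 0,"dz": -0.2,"spin": 0,"grip": 50},
    {"dx": 0,"dy": 0,"dz": -0.4,"spin": 0,"grip": 50},
    {"dx": 0,"dy": 0,"dz": -0.6,"spin": 0,"grip": 50},
    {"dx": 0,"dy": 0,"dz": -0.8,"spin": 0,"grip": 50},
    {"dx": 0,"dy": 0,"dz": -1,"spin": 0,"grip": 50},
    {"dx": 0,"dy": 0,"dz": -1.2,"spin": 0,"grip": 50},
    {"dx": 0,"dy": 0,"dz": -1.4,"spin": 0,"grip": 50},
    {"dx": 0,"dy": 0,"dz": -1.4,"spin": 0,"grip": 50},
    {"dx": 0,"dy": 0,"dz": -1.4,"spin": 0,"grip": 50},
    {"dx": 0,"dy": 0,"dz": -1.4,"spin": 0,"grip": 50}
  ]
}}

```text
time_s: 17.25
tcp_pos: [0.5275, 0.2711, 0.0506]
eef_rot: [-180.0, 0.0, -87.0]
contact_force: [-0.0, 0.0, -4.9]
gripper_width: 0.0598
```

Going in freely, no wall contact. Down the rest.

Emit:
{"fn": "servo_tool", "kwargs": {
  "targets": [
    {"dx": 0,"dy": 0,"dz": -0.2,"spin": 0,"grip": 50},
    {"dx": 0,"dy": 0,"dz": -0.4,"spin": 0,"grip": 50},
    {"dx": 0,"dy": 0,"dz": -0.5,"spin": 0,"grip": 50},
    {"dx": 0,"dy": 0,"dz": -0.6,"spin": 0,"grip": 50},
    {"dx": 0,"dy": 0,"dz": -0.65,"spin": 0,"grip": 50},
    {"dx": 0,"dy": 0,"dz": -0.65,"spin": 0,"grip": 50},
    {"dx": 0,"dy": 0,"dz": -0.65,"spin": 0,"grip": 50},
    {"dx": 0,"dy": 0,"dz": -0.65,"spin": 0,"grip": 50},
    {"dx": 0,"dy": 0,"dz": -0.65,"spin": 0,"grip": 50},
    {"dx": 0,"dy": 0,"dz": -0.65,"spin": 0,"grip": 50}
  ]
}}

```text
time_s: 18.08
tcp_pos: [0.5274, 0.271, 0.0444]
eef_rot: [-180.0, -0.0, -87.0]
contact_force: [-4.9, -1.3, 5.6]
gripper_width: 0.0599
```

Emit:
{"fn": "servo_tool", "kwargs": {
  "targets": [
    {"dx": 0,"dy": 0,"dz": 0,"spin": 0,"grip": 100},
    {"dx": 0,"dy": 0,"dz": 0,"spin": 0,"grip": 100},
    {"dx": 0,"dy": 0,"dz": 0,"spin": 0,"grip": 100},
    {"dx": 0,"dy": 0,"dz": 0,"spin": 0,"grip": 100},
    {"dx": 0,"dy": 0,"dz": 0,"spin": 0,"grip": 100},
    {"dx": 0,"dy": 0,"dz": 0.8,"spin": 0,"grip": 100},
    {"dx": 0,"dy": 0,"dz": 2,"spin": 0,"grip": 100},
    {"dx": 0,"dy": 0,"dz": 3.2,"spin": 0,"grip": 100},
    {"dx": 0,"dy": 0,"dz": 3.8,"spin": 0,"grip": 100},
    {"dx": 0,"dy": 0,"dz": 3.8,"spin": 0,"grip": 100}
  ],
  "squeeze": 60
}}

```text
time_s: 18.92
tcp_pos: [0.5284, 0.2718, 0.084]
eef_rot: [-179.9, 0.1, -87.0]
contact_force: [0.4, 0.2, 0.2]
gripper_width: 0.0877
```

```bash
python3 - <<'E'
from h import *
for i in range(4): a=r.capture('scene')
cv2.imwrite('pics/scene5.png',a);s=r.get_state();print(s['time_s'],s['tcp_pos'],s['eef_rot'],s['contact_force'],s['joints'])
cv2.imwrite('pics/j5.png',cv2.resize(a[190:290,380:520],(784,560),interpolation=cv2.INTER_CUBIC))
E
```

```text
19.1167 [0.52706854 0.27075724 0.08146846] [ 1.79953982e+02 -2.66974516e-02 -8.69734058e+01] [-0.29835136 -0.58027488  0.43763019] [ 4.60678323e+01  2.04440316e+01 -2.03612989e+01 -1.57036764e-02
 -4.92465248e+01 -4.30309920e+01]
```

View pics/j5.png

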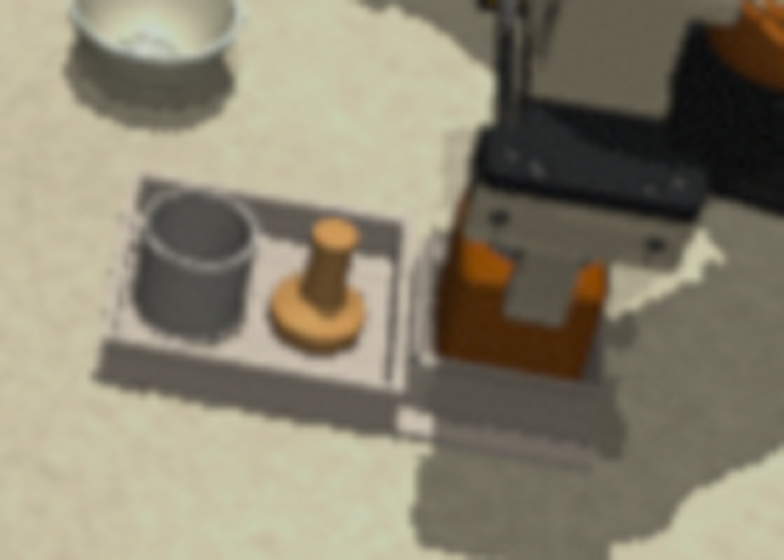

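Emit:
{"fn": "servo_tool", "kwargs": {
  "targets": [
    {"dx": 0,"dy": 0,"dz": 0,"spin": 0,"grip": 40},
    {"dx": 0,"dy": 0,"dz": 0,"spin": 0,"grip": 40},
    {"dx": 0,"dy": 0,"dz": 0,"spin": 0,"grip": 40},
    {"dx": 0,"dy": 0,"dz": 0,"spin": 0,"grip": 40},
    {"dx": 0,"dy": 0,"dz": 0,"spin": 0,"grip": 40},
    {"dx": 0,"dy": 0,"dz": 0,"spin": 0,"grip": 40},
    {"dx": 0,"dy": 0,"dz": 0,"spin": 0,"grip": 40},
    {"dx": 0,"dy": 0,"dz": 0,"spin": 0,"grip": 40},
    {"dx": 0,"dy": 0,"dz": 0,"spin": 0,"grip": 40},
    {"dx": 0,"dy": 0,"dz": 0,"spin": 0,"grip": 40}
  ],
  "squeeze": 60
}}

```text
time_s: 19.95
tcp_pos: [0.5273, 0.271, 0.0819]
eef_rot: [180.0, -0.0, -87.0]
contact_force: [-1.0, 0.2, -0.4]
gripper_width: 0.0574
```

Emit:
{"fn": "servo_tool", "kwargs": {
  "targets": [
    {"dx": 0,"dy": 0,"dz": 0,"spin": 0.08,"grip": 40},
    {"dx": 0,"dy": 0,"dz": 0,"spin": 0.16,"grip": 40},
    {"dx": 0,"dy": 0,"dz": 0.02,"spin": 0.24,"grip": 40},
    {"dx": 0,"dy": 0,"dz": 0.04,"spin": 0.32,"grip": 40},
    {"dx": 0,"dy": 0,"dz": 0.06,"spin": 0.4,"grip": 40},
    {"dx": 0,"dy": 0,"dz": 0.08,"spin": 0.48,"grip": 40},
    {"dx": 0,"dy": 0,"dz": 0.1,"spin": 0.56,"grip": 40},
    {"dx": 0,"dy": 0,"dz": 0.12,"spin": 0.64,"grip": 40},
    {"dx": 0,"dy": 0,"dz": 0.14,"spin": 0.72,"grip": 40},
    {"dx": 0,"dy": 0,"dz": 0.14,"spin": 0.76,"grip": 40}
  ]
}}

```text
time_s: 20.78
tcp_pos: [0.5278, 0.2707, 0.0836]
eef_rot: [-180.0, -0.0, -43.2]
contact_force: [1.6, -1.8, -0.1]
gripper_width: 0.0572
```

```bash
python3 - <<'E'
from plant import r
s=r.get_state();print({k:s[k].round(3) for k in('tcp_pos','eef_rot','contact_force','moment')},s['gripper_width'])
E
```

```text
{'tcp_pos': array([0.528, 0.271, 0.084]), 'eef_rot': array([-1.8000e+02, -3.5000e-02, -4.3172e+01]), 'contact_force': array([ 1.63 , -1.844, -0.07 ]), 'moment': array([-0.589, -0.569, -0.145])} 0.057206746150085856
```

Emit:
{"fn": "servo_tool", "kwargs": {
  "targets": [
    {"dx": 0,"dy": 0,"dz": 0.02,"spin": 0.08,"grip": 40},
    {"dx": 0,"dy": 0,"dz": 0.04,"spin": 0.16,"grip": 40},
    {"dx": 0,"dy": 0,"dz": 0.06,"spin": 0.24,"grip": 40},
    {"dx": 0,"dy": 0,"dz": 0.08,"spin": 0.32,"grip": 40},
    {"dx": 0,"dy": 0,"dz": 0.1,"spin": 0.4,"grip": 40},
    {"dx": 0,"dy": 0,"dz": 0.12,"spin": 0.48,"grip": 40},
    {"dx": 0,"dy": 0,"dz": 0.14,"spin": 0.56,"grip": 40},
    {"dx": 0,"dy": 0,"dz": 0.16,"spin": 0.64,"grip": 40},
    {"dx": 0,"dy": 0,"dz": 0.16,"spin": 0.72,"grip": 40},
    {"dx": 0,"dy": 0,"dz": 0.16,"spin": 0.77,"grip": 40}
  ]
}}

```text
time_s: 21.62
tcp_pos: [0.5282, 0.2714, 0.0855]
eef_rot: [-180.0, -0.1, 1.0]
contact_force: [2.1, 0.8, -0.7]
gripper_width: 0.0571
```

```bash
python3 - <<'E'
from plant import r
import cv2
a=r.capture('scene')
s=r.get_state();print({k:s[k].round(3) for k in('tcp_pos','eef_rot','contact_force','moment')},s['gripper_width'])
cv2.imwrite('pics/j6.png',cv2.resize(a[190:290,380:520],(784,560),interpolation=cv2.INTER_CUBIC))
E
```

```text
{'tcp_pos': array([0.528, 0.271, 0.085]), 'eef_rot': array([-1.79957e+02, -8.50000e-02,  1.07900e+00]), 'contact_force': array([ 2.062, -0.734, -0.799]), 'moment': array([ 0.14 , -0.681, -0.068])} 0.05753620223841049
```

View pics/j6.png

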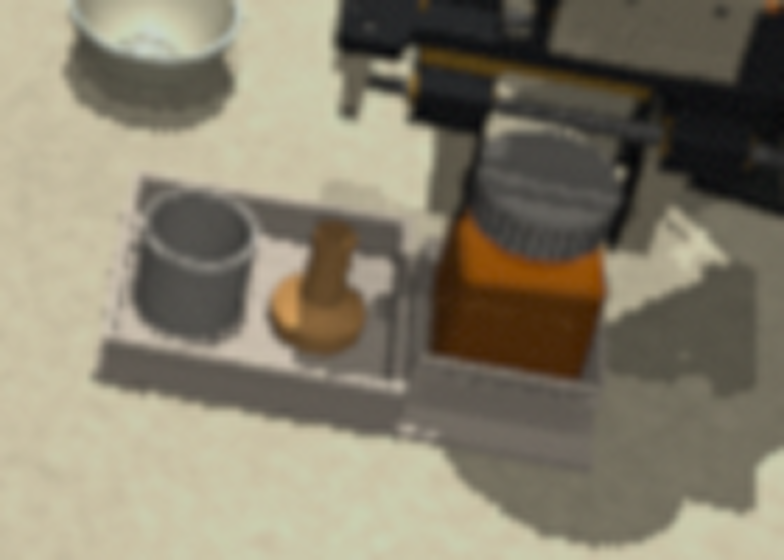

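Emit:
{"fn": "servo_tool", "kwargs": {
  "targets": [
    {"dx": 0,"dy": 0,"dz": 0,"spin": 0,"grip": 40},
    {"dx": 0,"dy": 0,"dz": 0.1,"spin": 0,"grip": 40},
    {"dx": 0,"dy": 0,"dz": 0.2,"spin": 0,"grip": 40},
    {"dx": 0,"dy": 0,"dz": 0.3,"spin": 0,"grip": 40},
    {"dx": 0,"dy": 0,"dz": 0.4,"spin": 0,"grip": 40},
    {"dx": 0,"dy": 0,"dz": 0.5,"spin": 0,"grip": 40},
    {"dx": 0,"dy": 0,"dz": 0.6,"spin": 0,"grip": 40},
    {"dx": 0,"dy": 0,"dz": 0.6,"spin": 0,"grip": 40},
    {"dx": 0,"dy": 0,"dz": 0.6,"spin": 0,"grip": 40},
    {"dx": 0,"dy": 0,"dz": 0.6,"spin": 0,"grip": 40}
  ]
}}

```text
time_s: 22.5
tcp_pos: [0.5276, 0.2712, 0.0912]
eef_rot: [-180.0, -0.0, 0.7]
contact_force: [0.5, 0.9, 0.0]
gripper_width: 0.0572
```

The cap is free: there is no jar weight on the hand. Now the rest of the lift.

Emit:
{"fn": "servo_tool", "kwargs": {
  "targets": [
    {"dx": 0,"dy": 0,"dz": 0.3,"spin": 0,"grip": 40},
    {"dx": 0,"dy": 0,"dz": 0.7,"spin": 0,"grip": 40},
    {"dx": 0,"dy": 0,"dz": 1.1,"spin": 0,"grip": 40},
    {"dx": 0,"dy": 0,"dz": 1.5,"spin": 0,"grip": 40},
    {"dx": 0,"dy": 0,"dz": 1.9,"spin": 0,"grip": 40},
    {"dx": 0,"dy": 0,"dz": 2.3,"spin": 0,"grip": 40},
    {"dx": 0,"dy": 0,"dz": 2.6,"spin": 0,"grip": 40},
    {"dx": 0,"dy": 0,"dz": 2.8,"spin": 0,"grip": 40},
    {"dx": 0,"dy": 0,"dz": 2.8,"spin": 0,"grip": 40},
    {"dx": 0,"dy": 0,"dz": 2.8,"spin": 0,"grip": 40}
  ]
}}

```text
time_s: 23.33
tcp_pos: [0.5274, 0.2711, 0.1191]
eef_rot: [-180.0, -0.0, 0.7]
contact_force: [-0.6, 1.2, -0.9]
gripper_width: 0.0573
```

```bash
python3 - <<'E'
from h import *
for i in range(6): a=r.capture('scene')
b=r.capture('top')
s=r.get_state();print(s['time_s'],{k:s[k].round(3) for k in('tcp_pos','eef_rot','contact_force','moment','qd')},s['gripper_width'])
cv2.imwrite('pics/j7.png',np.hstack([cv2.resize(a[130:350,180:500],(464,320),interpolation=cv2.INTER_CUBIC),cv2.resize(a[180:285,410:520],(335,320),interpolation=cv2.INTER_CUBIC)]))
a0=cv2.imread('pics/scene0.png')
print('cap top centre px predicted',proj('scene',np.array([[.5275,.271,.142],[.5275,.271,.12],[.5275,.271,.1]])).round(1))
for d in r.cut_out('cap','scene')[:4]: print(d['p'],d['extent'])
E
```

```text
23.6833 {'tcp_pos': array([0.527, 0.271, 0.119]), 'eef_rot': array([1.79986e+02, 1.30000e-02, 6.98000e-01]), 'contact_force': array([0.502, 0.165, 0.142]), 'moment': array([ 0.028, -0.007,  0.   ]), 'qd': array([-0.021,  0.045,  0.062,  0.075, -0.084, -0.106])} 0.057462215286671135
cap top centre px predicted [[480.8 210.6]
 [478.6 217.8]
 [476.6 224.3]]
0.83 [248.1, 208.0, 273.2, 222.4]
0.82 [464.8, 200.7, 498.7, 227.7]
0.8 [272.0, 153.8, 286.1, 172.7]
0.73 [244.7, 147.8, 268.0, 164.0]
```

View pics/j7.png

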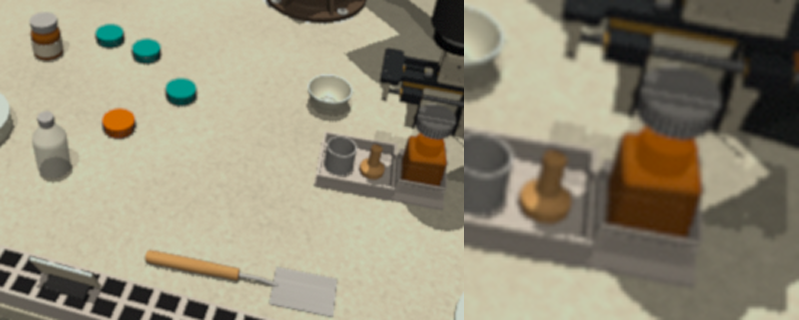

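```bash
python3 - <<'E'
from h import *
p=proj('scene',pose(cyl(58,0,22),[.5272,.271,0,.12]));print(p.min(0),p.max(0))
print(r.close_job())
E
```

```text
[465.47702945 202.03377864] [494.22587191 226.55838218]
the job is handed in; nothing more can be done
None
```

I did the job in the order asked and handed it in at about 24 s of the 67 s allowed.

- **Bin:** the stamp and cutter stand upright side by side in the bin.
- **Jar:** I gripped it by its flat sides and lowered it into the square well. It went in without touching the walls, and the hand felt the floor at the expected height.
- **Cap:** I turned it about 88° anticlockwise, following its rise of about 3 mm. It then lifted off with none of the jar's weight on the hand.

**Last checks:**
- **Cap height:** the cap is held level and still on the jar's axis, its underside about 20 mm above the mouth. The network's outline of the cap agrees with that pose to about 1 pixel on the left, top and bottom. The right edge is 4.5 pixels off, most likely because a finger was counted in.
- **Other things:** the jar is still seated and the stamp and cutter are still upright. The bystanders and look-alike caps in the last picture look unmoved. I judged that by eye and did not measure it.

**Disagreements along the way:** the first automatic fit of the jar's yaw was about 15° off. I set it to 62° from an overlay on the picture, and the grip width of 60 mm confirmed it. With the jar held over the well, its lower edge also showed about 1.3 pixels above where I expected. It still went in without wall contact.

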